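# Glue-up of a stepped desk tidy, held down on the spring stand

## Task

Build the desk tidy on the spring-loaded glue-up stand: put the medium pot upright inside the large pot that already sits there, and the small pot upright inside the medium one, each standing flat on the floor of the pot around it. Then push straight down on the small pot until the 10 mm red band of the stand's platform has just sunk out of sight, without ever driving the platform down to its stop, keep it there for at least 2 seconds and finish with the gripper still holding it pressed down, the push going through the small pot alone. Leave the other things on the bench where they are.

Things in the scene. Friction and masses are not known exactly. Their poses are not given: they have to be found in the camera images.
- platen (a joint): travel of the stand's spring platform, in m: 0 = fully up (as at the start), grows as it is pushed down, stop at 0.020. Wanted: 0.010, where the red band has just vanished; 3 mm either way will do. The spring is preloaded: with all three pots on it the platform stays up until pushed with about 3 N, then needs about 0.7 N more per mm (about 10 N at the wanted travel, 17 N at the stop)
- platen_top (a point): centre of the platform's flat top, on which the large pot stands. Moves down with the platform; 52 mm above the bench when up. The platform is a plywood disc, 108 mm across, with a rim standing 6 mm above its flat top (92 mm across inside); on its side, the lowest 10 mm above the brass collar are a red band. The stand is a fixed green block 150 x 150 mm, 30 mm high with its brass collar (128 mm across). z up
- large_center (a point): centre, half-way up, of the large round pot of dark wood, 88 mm across, 36 mm tall, wall 6 mm (76 mm across inside), floor 8 mm thick; it starts standing in the platform's rim, mouth up. Loose. z is its axis, up
- medium_center (a point): centre, half-way up, of the medium round pot of mid-brown wood, 62 mm across, 75 mm tall, wall 5 mm (52 mm across inside), floor 7 mm thick, foot narrowing to 54 mm in the lowest 6 mm; it starts upright on the bench, to one side of the stand. 80 to 150 g. z is its axis, up. Standing in the large pot, its upper 47 mm stick out above that pot's rim
- small_center (a point): centre, half-way up, of the small round pot of pale wood, 40 mm across, 105 mm tall, wall 4 mm, floor 6 mm thick, foot narrowing to 32 mm in the lowest 6 mm; it starts upright on the bench, on the other side of the stand. 50 to 100 g. z is its axis, up. Standing in the medium pot, its upper 37 mm stick out above that pot's rim
- rosette_a_center (a point): centre of a flat fretwork rosette of pale wood, 90 mm across, 12 mm thick (leave alone)
- rosette_b_center (a point): centre of a flat fretwork rosette of dark wood, 90 mm across, 12 mm thick (leave alone)
- mallet_center (a point): middle of a rubber mallet lying down, 290 mm long along its x, black head 100 mm wide and 64 mm high at +x (leave alone)
- tape_center (a point): centre of a yellow tape measure, 70 mm across, 34 mm high (leave alone)
- glue_center (a point): centre of a white glue bottle, 54 mm across, 140 mm tall, standing (leave alone)
- driver_grip (a point): handle of a blue screwdriver lying on the bench (leave alone)
- strip_center (a point): centre of a moulded wooden strip, 200 mm long, 22 mm wide, 16 mm high (leave alone)
There are look-alikes about, which are no part of the job. There is more than one size of the part that bears platen; the job needs the larger.

How it is judged:
On the way:
1. with all three pots nested on it, the platform is kept pressed at the mark (7 to 13 mm) through the small pot for 2 s (z of large_center in the frame of platen_top between 0.014 and 0.022 m and horizontal distance between large_center and platen_top below 0.008 m and z of medium_center in the frame of large_center between 0.0235 and 0.0315 m and horizontal distance between medium_center and large_center below 0.011 m and z of small_center in the frame of medium_center between 0.018 and 0.026 m and horizontal distance between small_center and medium_center below 0.011 m and angle between each of large_center, medium_center, small_center's own z axis and vertical below 0.12 rad and value of joint platen between 0.007 and 0.013 m and contact force between the fingers and small above 3 N and contact force between each of the arm, the fingers and press below 1 N and contact force between each of the arm, the fingers and large below 1 N and contact force between each of the arm, the fingers and medium below 1 N), for 2 s.
At the end, for the whole second after the job is handed in: Pots nested flat on the platform and on one another's floors (heights within 4 mm, centres within 8 mm on the platform, 11 mm in the pots, upright within 7 degrees); fingers on the small pot with over 3 N, robot off the stand and other pots (under 1 N); platform 7 to 13 mm down, still held (all of step 1); the arm keeps its last pose, push and grip.
It fails at once if the platform is driven to its stop (beyond 18 mm) (value of joint platen above 0.018 m).
It fails at once if another thing on the bench is moved more than 30 mm (distance of any of rosette_a_center, rosette_b_center, mallet_center, tape_center, glue_center, driver_grip, strip_center from where it was at the start of the episode above 0.03 m).
It also fails if it takes over 64 s, if anything falls off the work surface, if the arm or the gripper's body presses on something with over 40 N, if the wrist force passes 120 N, or if a joint passes its speed limit or range.

## Robot

A 6-joint arm with a two-finger parallel gripper is mounted at the origin on the work surface. World frame = base frame: x ahead of the robot, y to its left, z up, the work surface at z = 0. Lengths are in m, angles in rad, forces in N, time in s.
With the tool pointing down it reaches from about 0.4 to 0.925 m from the base axis. Payload 12.5 kg.
Tool frame: the origin (TCP) lies on the centre line of the jaws, within the pads' length; the fingertips stand 17 mm ahead of it and the grasp point (between the pads) lies 2 mm behind it (tip_extent is the distance from the TCP to the fingertips, in m); z points along the fingers, y is the line along which they close (so a half turn about z gives the same grasp; the last joint's range is limited). The gripper opens to 95 mm and grips with 3 to 60 N. Pads are 20 mm wide; open, the fingers measure 119 mm over their backs; the gripper's body (75 mm by 180 mm) begins 59 mm behind the grasp point.
Start: joints at [1.052, 0.491, 1.559, -0, 1.092, -0.106], TCP at [0.251, 0.573, 0.232] pointing down, gripper open.
Joint ranges: [-3.1, 3.1], [-0.84, 2.19], [0.05, 2.79], [-1.13, 4.28], [0.06, 2.93], [-2.69, 2.69]. Speed limits (rad/s): [2.22, 2.22, 2.79, 3.14, 3.14, 3.14].

## Interface

Orientations are given as [roll, pitch, yaw] about the fixed x, y, z axes, in that order (R = Rz(yaw) Ry(pitch) Rx(roll)).
In Python, from station import read_state, camera, hand_in, tip_extent gives the robot as it stands. The module is installed in compiled form; this text tells all that it offers.
- The arm moves only by the shell command python3 -m jog 'ROWS' [FORCE]. ROWS is JSON, a list that holds one entry, the list of rows, each a list of 7 numbers: the shift along the tool's x, y, z scaled (see below), then the turn, a rotation vector about the tool's x, y, z scaled (see below), then the gripper's target within -1 to 1 (fully open at 1, half-way at 0, shut at -1). A call has 1 to 12 rows; each row shifts and turns the commanded pose from where the row before left it, along the tool's axes as they then stand; what a row does not reach is not made up. The controller multiplies each number of a shift by 75 cm and each number of a turn by 60 degrees. A row lasts 1/10 s, in which the tool goes at most 50 mm and 8.59 degrees, less where a joint would pass 70% of its speed; a pose out of reach is approached as far as the arm can. A call with a number of a shift or a turn outside -1 to 1 is refused whole. A call with a gripper value outside its range is refused whole. The fingers move at their own pace and stop on an object; FORCE is the grip in N (left out, the last holds). Time passes only in rows, so rows that do not move let the fingers close. It gives the time, the measured TCP pose, the force, the opening and the grip force at its end, in the units of the state.
- read_state(): the state, without advancing time (a new reading comes with each control period).
- camera(name): name is "scene" or "top" or "wrist"; returns a dict with "color" (400x640x3 uint8, red, green, blue), "fov_y" (degrees; the focal length in pixels is half the picture's height over the tangent of half this angle, whatever the lens; pixels are square), "cx", "cy" (the principal point, pixels), "R" (3x3) and "t" (3): a world point X has camera coordinates R X + t. Camera axes: x right, y down, z forward; pixel columns grow to the right and rows downward; lengths in m; the calibration is good to about 2 mm. A picture is of the moment at which its call begins. There is no depth.
- hand_in(): hands the job in; it is judged then, once.
The state is a dict: "time_s": time; "qpos": joint angles; "joint_velocities": joint speeds; "effort": joint torques, N m; "position": TCP position; "ee_rot": TCP orientation; "wrist_force": force on the tool from outside, world axes, zero at the start; "ft_torque": the same for the moment, N m; "grip_width": finger opening in m; "gripper_force": force on a finger pad.
Only numpy, scipy, OpenCV 4.12 (cv2) and the standard library are available. Lean on these libraries where they do the work, as an engineer would, in place of code of your own. Each camera call takes 0.05 s, during which the arm holds its last target. There are 200 camera calls.

## Working session

There is one attempt and no reset: what is moved stays moved. The work goes in short steps, Python scripts to look and compute and a shell command to move; the robot and the scene stay as the last step left them, time stands still between calls to the robot, and variables do not carry over. Pictures are saved under pics/ and viewed, at most 10 in all, crops included, and the job is handed in when it is done.

```bash
mkdir -p pics; cat > h.py <<'E'
import numpy as np, cv2, json
from station import *
def snap(n,f):
    c=camera(n); cv2.imwrite(f,c["color"][:,:,::-1]); np.savez(f[:-4]+".npz",**c); return c
def ray(c,u,v):
    f=200/np.tan(np.radians(float(c["fov_y"]))/2); R=c["R"]; d=R.T@np.array([(u-c["cx"])/f,(v-c["cy"])/f,1]); return -R.T@c["t"],d
def hit(c,u,v,z):
    o,d=ray(c,u,v); return o+d*(z-o[2])/d[2]
def proj(c,X):
    f=200/np.tan(np.radians(float(c["fov_y"]))/2); p=c["R"]@np.array(X)+c["t"]; return p[0]/p[2]*f+c["cx"],p[1]/p[2]*f+c["cy"]
E
python3 - <<'E'
from h import *
a=snap("top","pics/top.png"); b=snap("scene","pics/scene.png")
for c in (a,b): print(c["fov_y"],c["cx"],c["cy"],-c["R"].T@c["t"],c["R"])
print(read_state(),tip_extent)
E
```

```text
53.25176043173811 315.6100876757221 195.29541651773332 [0.38330745 0.08281333 1.09350958] [[ 0.02528541 -0.99956934  0.0148922 ]
 [-0.99080173 -0.02703907 -0.13259268]
 [ 0.13293825 -0.01140255 -0.99105873]]
50.8465084204284 313.25240136118686 198.37404053092587 [1.15768874 0.62768615 0.88476386] [[-0.645925    0.76331877 -0.01119641]
 [ 0.54567066  0.45139365 -0.70603633]
 [-0.53387679 -0.46215607 -0.7080871 ]]
{'time_s': 0.1, 'qpos': array([ 1.05240888e+00,  4.91495136e-01,  1.55937744e+00, -4.68132237e-06,
        1.09170977e+00, -1.05608559e-01]), 'joint_velocities': array([-0.00059175, -0.00263761, -0.00224036, -0.00061555,  0.0010773 ,
       -0.00020824]), 'effort': array([ 3.73637871e-03, -6.13622618e+01, -2.58615392e+01,  6.93894457e-02,
        4.69638035e-02, -9.34253967e-05]), 'position': array([0.25061043, 0.57234187, 0.23112656]), 'ee_rot': array([-3.14060803e+00, -1.00197298e-04,  2.72881588e+00]), 'wrist_force': array([-0.99116596, -0.04144732,  0.70460728]), 'ft_torque': array([0.00784098, 0.0221317 , 0.01186647]), 'gripper_force': 0.0, 'grip_width': 0.09514587551811701} 0.017
```

View pics/top.png

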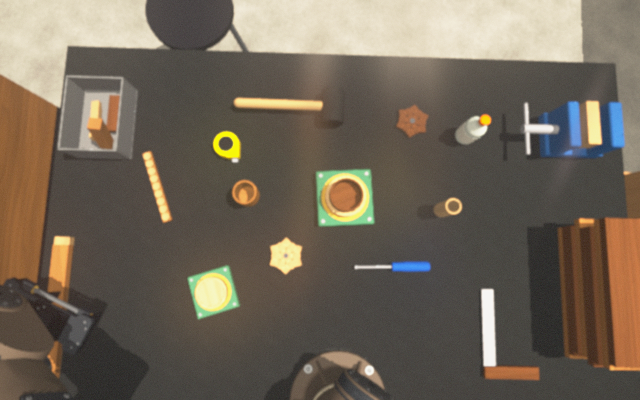

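View pics/scene.png

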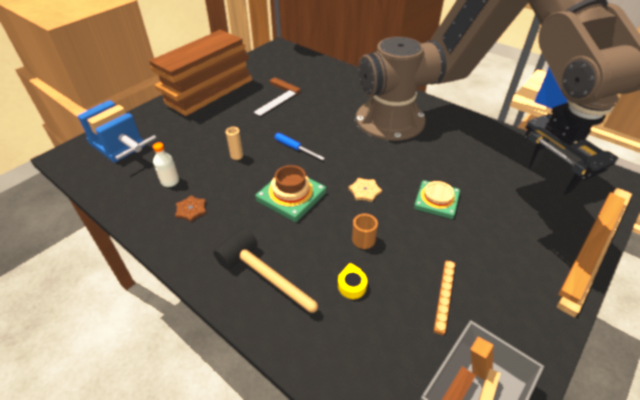

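Top view: the large stand with the dark pot is at (345,197). Look-alikes are the smaller empty stand at (213,292), and for the pots the glue bottle at (470,130) and the blocks in the bin at (100,115). The medium pot is at (244,193) and the small pot at (452,207). Next is a close crop of all three from both cameras.

```bash
python3 - <<'E'
from h import *
a=cv2.imread("pics/top.png"); b=cv2.imread("pics/scene.png")
def cr(i,u,v,w=33): 
    k=cv2.resize(i[v-w:v+w,u-w:u+w],(264,264),interpolation=cv2.INTER_CUBIC)
    for j in range(0,264,40): cv2.line(k,(j,0),(j,5),(255,255,255),1); cv2.line(k,(0,j),(5,j),(255,255,255),1)
    return k
im=np.vstack([np.hstack([cr(a,345,197),cr(a,244,193),cr(a,448,207)]),np.hstack([cr(b,290,190),cr(b,365,232),cr(b,234,143)])])
cv2.imwrite("pics/c1.png",im)
E
```

```text
(no output)
```

View pics/c1.png

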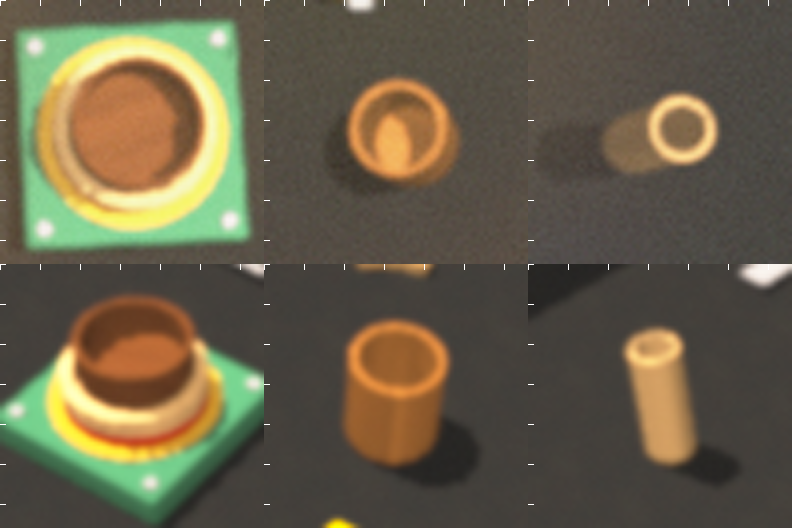

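```bash
python3 - <<'E'
from h import *
a=np.load("pics/top.npz"); b=np.load("pics/scene.npz")
for n,p,q,z in [("L",(346.2,195.2),(290.2,176.7),.088),("M",(244.6,192.5),(365.5,222.6),.075),("S",(453.6,206.2),(232.6,131.2),.105),("collar",(345.3,197.2),(290.5,193.8),.03)]:
    p=np.array(p)-.37;q=np.array(q)-.37
    A=[];B=[]
    for c,k in((a,p),(b,q)):
        o,d=ray(c,*k); d/=np.linalg.norm(d); P=np.eye(3)-np.outer(d,d); A.append(P);B.append(P@o)
    X=np.linalg.solve(sum(A),sum(B))
    print(n,hit(a,*p,z),hit(b,*q,z),X, np.hypot(*X[:2]))
# yaw/position info
s=read_state(); print(s["position"])
E
```

```text
L [ 0.52147902 -0.00565984  0.088     ] [ 5.32007477e-01 -1.20537647e-04  8.80000000e-02] [ 0.52348539 -0.00733486  0.07773499] 0.5235367774406655
M [0.52313024 0.25483639 0.075     ] [0.52826643 0.25770105 0.075     ] [0.52400291 0.255504   0.06972549] 0.5829762798251944
S [ 0.49869815 -0.27378867  0.105     ] [ 0.50358858 -0.26920622  0.105     ] [ 0.49919266 -0.27553949  0.09968393] 0.5701888467845262
collar [ 0.52395134 -0.00842146  0.03      ] [0.54056448 0.0049196  0.03      ] [ 0.5263761  -0.00986009  0.01012318] 0.5264684391362776
[0.25061043 0.57234187 0.23112656]
```

Heights and diameters fit (medium rim about 25 px, expected 24.5). The scene view is about 5 mm off, so I'll trust the top view and refine with the wrist camera. I'll align the tool with the world axes, then go over the medium pot.

```bash
python3 -m jog '[[[0,0,0,0,0,-0.1314,1],[0,0,0,0,0,-0.1314,1],[0,0,0,0,0,-0.1314,1],[0,0,0,0,0,0,1]]]'; python3 -m jog '[[[-0.0303,-0.0352,0,0,0,0,1],[-0.0303,-0.0352,0,0,0,0,1],[-0.0303,-0.0352,0,0,0,0,1],[-0.0303,-0.0352,0,0,0,0,1],[-0.0303,-0.0352,0,0,0,0,1],[-0.0303,-0.0352,0,0,0,0,1],[-0.0303,-0.0352,0,0,0,0,1],[-0.0303,-0.0352,0,0,0,0,1],[-0.0303,-0.0352,0,0,0,0,1],[-0.0303,-0.0352,0,0,0,0,1],[-0.0303,-0.0352,0,0,0,0,1],[-0.0303,-0.0352,0,0,0,0,1]]]'; python3 -m jog '[[[0,0,0,0,0,0,1],[0,0,0,0,0,0,1],[0,0,0,0,0,0,1]]]'
python3 - <<'E'
from h import *
c=snap("wrist","pics/w1.png"); print(c["fov_y"],-c["R"].T@c["t"],c["R"][2], proj(c,[.524,.2555,.075]))
s=read_state();print(s["position"],s["ee_rot"],s["qpos"])
E
```

```text
time_s: 0.5
position: [0.2507, 0.5724, 0.2313]
ee_rot: [-3.141, -0.0, -3.14]
wrist_force: [-0.2, -0.1, 0.6]
grip_width: 0.0948
gripper_force: 0.0
time_s: 1.7
position: [0.5242, 0.2545, 0.2316]
ee_rot: [3.142, -0.0, 3.137]
wrist_force: [-0.0, 0.7, -0.6]
grip_width: 0.0949
gripper_force: 0.0
time_s: 2.0
position: [0.5228, 0.2563, 0.2315]
ee_rot: [3.142, -0.0, 3.14]
wrist_force: [0.0, -0.6, -0.6]
grip_width: 0.0951
gripper_force: 0.0
61.14199254414521 [0.44168996 0.25547455 0.38359982] [ 2.84764630e-01 -3.67828003e-04 -9.58597397e-01] (np.float64(318.57713172804387), np.float64(187.0708664020754))
[0.522751   0.25649916 0.23166005] [ 3.14145507e+00 -1.84750236e-04  3.14123588e+00] [ 3.42655716e-01  4.30139753e-01  1.66633588e+00  2.21606704e-04
  1.04524475e+00 -1.22789501e+00]
```

View pics/w1.png

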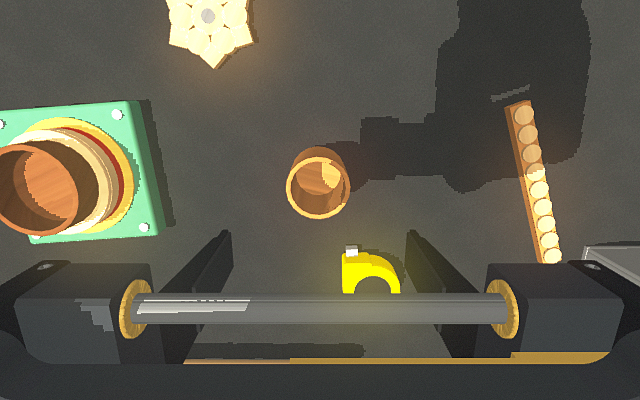

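Wrist view: the medium rim's centre is at (318,187), and my estimate projects to (318.6,187.1), so it is confirmed. Descend and grip.

```bash
python3 -m jog '[[[-0.0016,-0.0013,0.0195,0,0,0,1],[0,0,0.0195,0,0,0,1],[0,0,0.0195,0,0,0,1],[0,0,0.0195,0,0,0,1],[0,0,0.0195,0,0,0,1],[0,0,0.0195,0,0,0,1],[0,0,0.0195,0,0,0,1],[0,0,0.0195,0,0,0,1],[0,0,0.0195,0,0,0,1],[0,0,0.0195,0,0,0,1],[0,0,0.0195,0,0,0,1],[0,0,0.0195,0,0,0,1]]]'; python3 -m jog '[[[0,0,0,0,0,0,1],[0,0,0,0,0,0,-1],[0,0,0,0,0,0,-1],[0,0,0,0,0,0,-1],[0,0,0,0,0,0,-1],[0,0,0,0,0,0,-1],[0,0,0,0,0,0,-1],[0,0,0,0,0,0,-1],[0,0,0,0,0,0,-1],[0,0,0,0,0,0,-1]]]' 30
```

```text
time_s: 3.25
position: [0.5241, 0.2557, 0.0556]
ee_rot: [3.141, 0.0, -3.141]
wrist_force: [0.4, -0.0, -0.5]
grip_width: 0.0949
gripper_force: 0.0
time_s: 4.25
position: [0.5248, 0.2548, 0.0566]
ee_rot: [3.141, 0.001, 3.141]
wrist_force: [-0.8, -0.4, 6.6]
grip_width: 0.0626
gripper_force: 30.0
```

```bash
python3 -m jog '[[[0,0,-0.01,0,0,0,-1],[0,0,-0.0272,0,0,0,-1],[0,0,-0.0272,0,0,0,-1],[0,0,-0.0272,0,0,0,-1],[0,0,-0.0272,0,0,0,-1],[0,0,-0.0272,0,0,0,-1],[0,0,-0.0272,0,0,0,-1],[0,-0.04,0,0,0,0,-1],[0,-0.04,0,0,0,0,-1],[0,-0.04,0,0,0,0,-1],[0,-0.04,0,0,0,0,-1],[0,0,0,0,0,0,-1]]]';python3 -m jog '[[[0,0,0,0,0,0,-1],[0,0,0,0,0,0,-1],[0,0,0,0,0,0,-1]]]'
python3 - <<'E'
from h import *
c=snap("wrist","pics/w2.png"); print(proj(c,[.5225,-.006,.088]))
s=read_state();print(s["position"],s["ee_rot"],s["grip_width"])
E
```

```text
time_s: 5.45
position: [0.5244, 0.1321, 0.1863]
ee_rot: [-3.141, -0.001, 3.139]
wrist_force: [0.3, -0.1, -1.9]
grip_width: 0.0625
gripper_force: 30.0
time_s: 5.75
position: [0.5245, 0.1356, 0.186]
ee_rot: [3.141, -0.0, -3.141]
wrist_force: [0.5, 0.0, -1.5]
grip_width: 0.0624
gripper_force: 30.0
(np.float64(136.82349381141924), np.float64(202.2781102944149))
[0.52453252 0.13551407 0.1860121 ] [ 3.14149304e+00 -5.30904423e-05 -3.14047355e+00] 0.06291484930614187
```

View pics/w2.png

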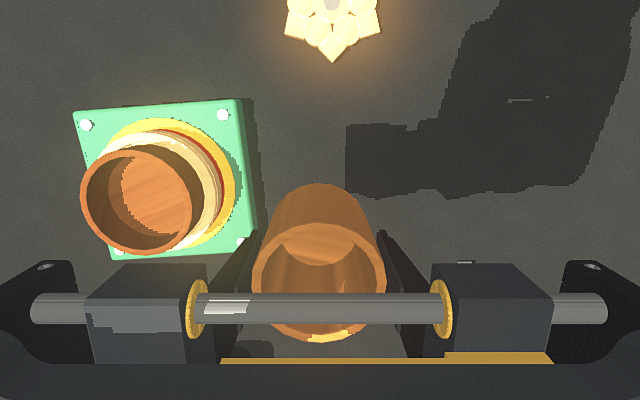

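The large pot's rim spans x 80–200 and y 144–254 (centre about (140,199)), close to the predicted (137,202). The medium pot is held upright, centred at x≈319. I'll fit the rim circle to this extent.

```bash
python3 - <<'E'
from h import *
from scipy.optimize import least_squares
t=np.linspace(0,2*np.pi,181)
def box(c,x,y,z,r):
    P=np.array([proj(c,[x+r*np.cos(a),y+r*np.sin(a),z]) for a in t]); return np.r_[P.min(0),P.max(0)]
def fit(f,b,z,r):
    c=np.load(f); s=least_squares(lambda q:box(c,q[0],q[1],z,r)-b,[.5,0]); print(f,s.x,s.fun)
fit("pics/w2.npz",[80,144,200,254],.088,.044)
fit("pics/top.npz",np.array([312+66/4,164+57/4,312+206/4,164+192/4])-.37,.088,.044)
c=np.load("pics/w2.npz"); print(box(c,.5245,.1355,.206,.031))
E
```

```text
pics/w2.npz [ 0.52180284 -0.00313659] [ 2.42124148  0.42477014 -2.45810347 -0.78730156]
pics/top.npz [ 0.52191452 -0.00516735] [ 0.24320792 -0.24809565 -0.24349535  0.24524963]
[250.15303598 221.63903543 390.60499945 345.74940488]
```

```bash
python3 -m jog '[[[0.0036,-0.031,0,0,0,0,-1],[0,-0.031,0,0,0,0,-1],[0,-0.031,0,0,0,0,-1],[0,-0.031,0,0,0,0,-1],[0,-0.031,0,0,0,0,-1],[0,-0.031,0,0,0,0,-1],[0,0,0,0,0,0,-1],[0,0,0,0,0,0,-1],[0,0,0,0,0,0,-1]]]'; python3 -m jog '[[[0,0,0.011,0,0,0,-1],[0,0,0.011,0,0,0,-1],[0,0,0.011,0,0,0,-1],[0,0,0.011,0,0,0,-1],[0,0,0.011,0,0,0,-1],[0,0,0.011,0,0,0,-1],[0,0,0.011,0,0,0,-1],[0,0,0.011,0,0,0,-1],[0,0,0,0,0,0,-1],[0,0,0,0,0,0,-1]]]'
```

```text
time_s: 6.7
position: [0.5219, -0.0039, 0.186]
ee_rot: [3.141, -0.0, -3.141]
wrist_force: [-0.2, 0.9, -1.3]
grip_width: 0.0627
gripper_force: 30.0
time_s: 7.7
position: [0.5219, -0.0048, 0.1199]
ee_rot: [3.141, -0.0, 3.142]
wrist_force: [0.7, 0.2, -1.6]
grip_width: 0.0626
gripper_force: 30.0
```

```bash
python3 -m jog '[[[0,0,0.0013,0,0,0,-1],[0,0,0.0013,0,0,0,-1],[0,0,0,0,0,0,-1]]]';python3 -m jog '[[[0,0,0.0013,0,0,0,-1],[0,0,0,0,0,0,-1]]]';python3 -m jog '[[[0,0,0.0013,0,0,0,-1],[0,0,0,0,0,0,-1]]]'
```

```text
time_s: 8.0
position: [0.522, -0.0047, 0.1182]
ee_rot: [3.142, 0.0, -3.142]
wrist_force: [-0.8, -0.0, -0.9]
grip_width: 0.0625
gripper_force: 30.0
time_s: 8.2
position: [0.5219, -0.0047, 0.1171]
ee_rot: [3.142, 0.0, 3.142]
wrist_force: [0.1, 0.4, -2.1]
grip_width: 0.0628
gripper_force: 30.0
time_s: 8.4
position: [0.522, -0.0047, 0.1163]
ee_rot: [3.142, 0.0, -3.142]
wrist_force: [-1.1, -0.1, 4.2]
grip_width: 0.0627
gripper_force: 30.0
```

Contact is at the expected height. Release, rise and check the seat.

```bash
python3 -m jog '[[[0,0,0,0,0,0,1],[0,0,0,0,0,0,1],[0,0,0,0,0,0,1],[0,0,0,0,0,0,1],[0,0,0,0,0,0,1],[0,0,-0.02,0,0,0,1],[0,0,-0.034,0,0,0,1],[0,0,-0.034,0,0,0,1],[0,0,-0.034,0,0,0,1],[0,0,-0.034,0,0,0,1],[0,0,0,0,0,0,1],[0,0,0,0,0,0,1]]]'; python3 - <<'E'
from h import *
c=snap("wrist","pics/w3.png"); t=snap("top","pics/t3.png"); s=snap("scene","pics/s3.png")
a=t["color"]
k=lambda i,u,v:cv2.resize(i[v-33:v+33,u-33:u+33],(264,264),interpolation=cv2.INTER_CUBIC)
w=cv2.resize(c["color"][100:330,210:430],(505,528),interpolation=cv2.INTER_CUBIC)
cv2.imwrite("pics/c3.png",np.hstack([w,np.vstack([k(a,345,197),k(s["color"],290,182)])])[:,:,::-1])
for z,r in((.135,0),(.088,0)): print(proj(c,[.522,-.0047,z]))
print(read_state()["position"],read_state()["qpos"])
E
```

```text
time_s: 9.6
position: [0.5219, -0.0047, 0.2332]
ee_rot: [-3.142, 0.001, -3.142]
wrist_force: [0.6, 0.5, -0.6]
grip_width: 0.0952
gripper_force: 0.0
(np.float64(319.66884892416766), np.float64(205.07430335884888))
(np.float64(319.49622303660993), np.float64(189.06725564145265))
[ 0.52153066 -0.00470035  0.23210441] [-1.35747767e-01  3.44630913e-01  1.80846916e+00  1.04556484e-04
  9.90237053e-01 -1.70657427e+00]
```

View pics/c3.png

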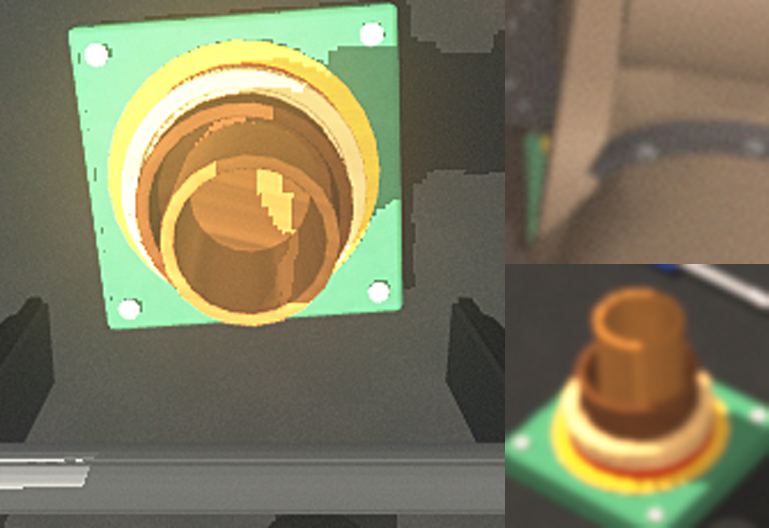

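The medium pot stands upright in the large one: its rim is at (319,205), against a predicted (319.7,205.1). Now to the small pot.

```bash
python3 -m jog '[[[0.0033,-0.0397,0,0,0,0,1],[0.0033,-0.0397,0,0,0,0,1],[0.0033,-0.0397,0,0,0,0,1],[0.0033,-0.0397,0,0,0,0,1],[0.0033,-0.0397,0,0,0,0,1],[0.0033,-0.0397,0,0,0,0,1],[0.0033,-0.0397,0,0,0,0,1],[0.0033,-0.0397,0,0,0,0,1],[0.0033,-0.0397,0,0,0,0,1],[0,0,0,0,0,0,1],[0,0,0,0,0,0,1],[0,0,0,0,0,0,1]]]'
python3 - <<'E'
from h import *
c=snap("wrist","pics/w4.png"); print(proj(c,[.4995,-.2725,.105]))
s=read_state();print(s["position"],s["ee_rot"],s["qpos"])
E
```

```text
time_s: 10.95
position: [0.4995, -0.2719, 0.2326]
ee_rot: [3.141, -0.001, -3.141]
wrist_force: [-0.9, 0.4, -0.4]
grip_width: 0.095
gripper_force: 0.0
(np.float64(318.6417918548881), np.float64(194.41989895945926))
[ 0.49968639 -0.27173109  0.23278745] [ 3.14098105e+00 -5.66734468e-04 -3.14068830e+00] [-6.14271344e-01  4.10146381e-01  1.69732968e+00  2.00521097e-04
  1.03493239e+00 -2.18607431e+00]
```

View pics/w4.png

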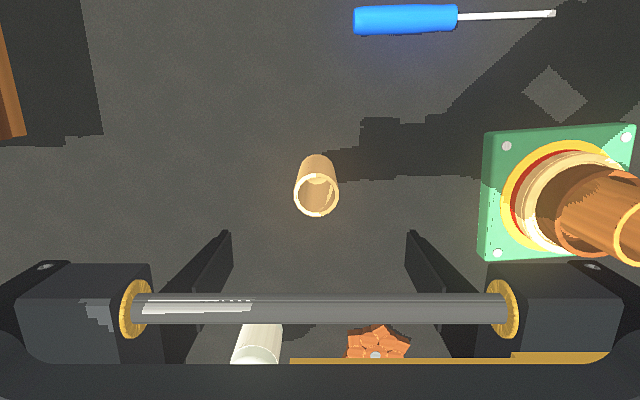

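Small rim centre at (316.5,195.5) versus the predicted (318.6,194.4): correct by +1 mm in x and −2 mm in y. Descend, grip near the top and lift.

```bash
python3 -m jog '[[[-0.0013,-0.003,0.0188,0,0,0,1],[0,0,0.0188,0,0,0,1],[0,0,0.0188,0,0,0,1],[0,0,0.0188,0,0,0,1],[0,0,0.0188,0,0,0,1],[0,0,0.0188,0,0,0,1],[0,0,0.0188,0,0,0,1],[0,0,0.0188,0,0,0,1],[0,0,0.0188,0,0,0,1],[0,0,0.0188,0,0,0,1],[0,0,0,0,0,0,1],[0,0,0,0,0,0,1]]]'; python3 -m jog '[[[0,0,0,0,0,0,-1],[0,0,0,0,0,0,-1],[0,0,0,0,0,0,-1],[0,0,0,0,0,0,-1],[0,0,0,0,0,0,-1],[0,0,0,0,0,0,-1],[0,0,0,0,0,0,-1],[0,0,0,0,0,0,-1],[0,0,0,0,0,0,-1],[0,0,0,0,0,0,-1]]]' 45
```

```text
time_s: 12.2
position: [0.5009, -0.2744, 0.0924]
ee_rot: [3.141, -0.0, -3.141]
wrist_force: [-0.9, -0.7, 0.7]
grip_width: 0.0951
gripper_force: 0.0
time_s: 13.2
position: [0.5006, -0.275, 0.0921]
ee_rot: [3.142, -0.0, -3.142]
wrist_force: [0.2, 0.1, -0.2]
grip_width: 0.04
gripper_force: 45.0
```

```bash
python3 -m jog '[[[0,0,-0.017,0,0,0,-1],[0,0,-0.034,0,0,0,-1],[0,0,-0.034,0,0,0,-1],[0,0,-0.034,0,0,0,-1],[0,0,-0.034,0,0,0,-1],[0,0,-0.034,0,0,0,-1],[0,0,-0.02,0,0,0,-1],[0,0,0,0,0,0,-1],[0,0,0,0,0,0,-1]]]'; python3 -m jog '[[[-0.0032,0.04,0,0,0,0,-1],[-0.0032,0.04,0,0,0,0,-1],[-0.0032,0.04,0,0,0,0,-1],[-0.0032,0.04,0,0,0,0,-1],[-0.0032,0.04,0,0,0,0,-1],[-0.0032,0.04,0,0,0,0,-1],[-0.0032,0.04,0,0,0,0,-1],[-0.0032,0.04,0,0,0,0,-1],[-0.0032,0.04,0,0,0,0,-1],[0,0,0,0,0,0,-1],[0,0,0,0,0,0,-1],[0,0,0,0,0,0,-1]]]'
python3 - <<'E'
from h import *
c=snap("wrist","pics/w5.png"); s=snap("scene","pics/s5.png"); q=read_state(); p=q["position"]; print(p,q["ee_rot"],q["wrist_force"])
print(proj(c,[p[0],p[1],p[2]+.013]),proj(c,[p[0],p[1],p[2]-.092]),proj(c,[.522,-.005,.135]))
cv2.imwrite("pics/c5.png",np.hstack([c["color"][50:350,170:470],cv2.resize(s["color"][110:230,230:350],(300,300),interpolation=cv2.INTER_CUBIC)])[:,:,::-1])
E
```

```text
time_s: 14.1
position: [0.5004, -0.2748, 0.2474]
ee_rot: [-3.142, 0.0, -3.142]
wrist_force: [-0.0, 0.7, -2.0]
grip_width: 0.0398
gripper_force: 45.0
time_s: 15.3
position: [0.522, -0.0056, 0.2468]
ee_rot: [3.142, -0.001, 3.141]
wrist_force: [1.5, 0.2, 0.2]
grip_width: 0.0396
gripper_force: 45.0
[ 0.52214771 -0.00581028  0.24710401] [ 3.14154143e+00 -4.51451853e-04  3.14049742e+00] [-0.23834925  0.73806864  0.0099036 ]
(np.float64(319.88849215429127), np.float64(279.75974789663417)) (np.float64(319.3302409192395), np.float64(207.82104956241898)) (np.float64(320.2636354173431), np.float64(199.85751501121513))
```

View pics/c5.png

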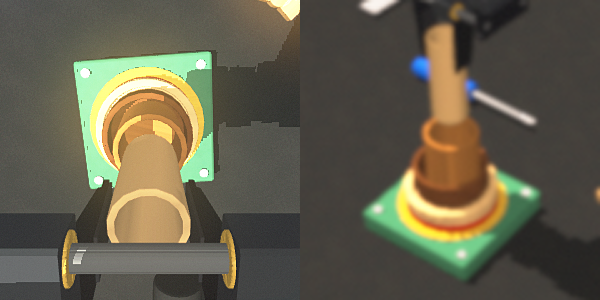

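The small pot is upright and centred over the medium pot's mouth (both at x≈319). Lower it.

```bash
python3 -m jog '[[[0,0,0.0137,0,0,0,-1],[0,0,0.0137,0,0,0,-1],[0,0,0.0137,0,0,0,-1],[0,0,0,0,0,0,-1]]]'; python3 -m jog '[[[0,0,0.0137,0,0,0,-1],[0,0,0.0137,0,0,0,-1],[0,0,0.0137,0,0,0,-1],[0,0,0.0137,0,0,0,-1],[0,0,0.0137,0,0,0,-1],[0,0,0,0,0,0,-1],[0,0,0,0,0,0,-1]]]'
```

```text
time_s: 15.8
position: [0.5215, -0.005, 0.2147]
ee_rot: [3.141, -0.003, 3.141]
wrist_force: [0.7, -0.1, -1.5]
grip_width: 0.0397
gripper_force: 45.0
time_s: 16.5
position: [0.5223, -0.005, 0.165]
ee_rot: [3.141, -0.0, 3.142]
wrist_force: [0.4, 0.2, -2.1]
grip_width: 0.0397
gripper_force: 45.0
```

```bash
python3 -m jog '[[[0,0,0.0013,0,0,0,-1],[0,0,0.0013,0,0,0,-1],[0,0,0.0013,0,0,0,-1],[0,0,0,0,0,0,-1],[0,0,0,0,0,0,-1]]]';python3 -m jog '[[[0,0,0.0013,0,0,0,-1],[0,0,0,0,0,0,-1],[0,0,0,0,0,0,-1]]]';python3 -m jog '[[[0,0,0.0013,0,0,0,-1],[0,0,0,0,0,0,-1],[0,0,0,0,0,0,-1]]]'
```

```text
time_s: 17.0
position: [0.5222, -0.005, 0.1623]
ee_rot: [3.142, 0.0, 3.142]
wrist_force: [-0.4, 0.1, -1.0]
grip_width: 0.0398
gripper_force: 45.0
time_s: 17.3
position: [0.5222, -0.005, 0.1613]
ee_rot: [3.142, 0.0, -3.142]
wrist_force: [0.1, 1.0, 0.3]
grip_width: 0.0395
gripper_force: 45.0
time_s: 17.6
position: [0.5222, -0.005, 0.1603]
ee_rot: [3.141, -0.0, -3.142]
wrist_force: [-0.4, -0.1, -0.5]
grip_width: 0.0396
gripper_force: 45.0
```

```bash
python3 -m jog '[[[0,0,0.0013,0,0,0,-1],[0,0,0,0,0,0,-1],[0,0,0,0,0,0,-1]]]';python3 -m jog '[[[0,0,0.0013,0,0,0,-1],[0,0,0,0,0,0,-1],[0,0,0,0,0,0,-1]]]' ;python3 -m jog '[[[0,0,0.0013,0,0,0,-1],[0,0,0,0,0,0,-1],[0,0,0,0,0,0,-1]]]';python3 -m jog '[[[0,0,0.0013,0,0,0,-1],[0,0,0,0,0,0,-1],[0,0,0,0,0,0,-1]]]'
```

```text
time_s: 17.9
position: [0.5222, -0.005, 0.1593]
ee_rot: [3.142, 0.0, -3.142]
wrist_force: [-0.2, -0.8, -0.7]
grip_width: 0.0393
gripper_force: 45.0
time_s: 18.2
position: [0.5224, -0.0049, 0.1586]
ee_rot: [3.142, 0.0, 3.142]
wrist_force: [-0.0, -0.8, 3.6]
grip_width: 0.0396
gripper_force: 45.0
time_s: 18.5
position: [0.5223, -0.005, 0.1575]
ee_rot: [3.142, 0.0, 3.142]
wrist_force: [0.4, 0.8, 4.5]
grip_width: 0.0396
gripper_force: 45.0
time_s: 18.8
position: [0.5223, -0.005, 0.1564]
ee_rot: [3.142, 0.0, -3.142]
wrist_force: [0.5, 0.2, 4.1]
grip_width: 0.0399
gripper_force: 45.0
```

```bash
python3 -m jog '[[[0,0,0.0013,0,0,0,-1],[0,0,0.0013,0,0,0,-1],[0,0,0.0013,0,0,0,-1],[0,0,0.0013,0,0,0,-1],[0,0,0,0,0,0,-1],[0,0,0,0,0,0,-1]]]';python3 -m jog '[[[0,0,0.0013,0,0,0,-1],[0,0,0.0013,0,0,0,-1],[0,0,0.0013,0,0,0,-1],[0,0,0.0007,0,0,0,-1],[0,0,0,0,0,0,-1],[0,0,0,0,0,0,-1],[0,0,0,0,0,0,-1]]]'
python3 - <<'E'
from h import *
c=snap("wrist","pics/w6.png"); s=snap("scene","pics/s6.png"); F=[]
for i in range(6): F.append(read_state()["wrist_force"]); camera("top")
q=read_state();print(q["position"],np.mean(F,0))
cv2.imwrite("pics/c6.png",np.hstack([cv2.resize(c["color"][70:320,220:420],(400,500)),cv2.resize(s["color"][130:230,250:330],(400,500),interpolation=cv2.INTER_CUBIC)])[:,:,::-1])
E
```

```text
time_s: 19.4
position: [0.5224, -0.005, 0.1528]
ee_rot: [3.142, 0.001, 3.142]
wrist_force: [0.0, 0.5, 8.1]
grip_width: 0.0397
gripper_force: 45.0
time_s: 20.1
position: [0.5224, -0.0049, 0.1495]
ee_rot: [3.142, 0.001, -3.142]
wrist_force: [-0.9, 0.5, 9.4]
grip_width: 0.0399
gripper_force: 45.0
[ 0.52245108 -0.00495647  0.14951686] [-1.16096305  1.01551614  9.75794372]
```

View pics/c6.png

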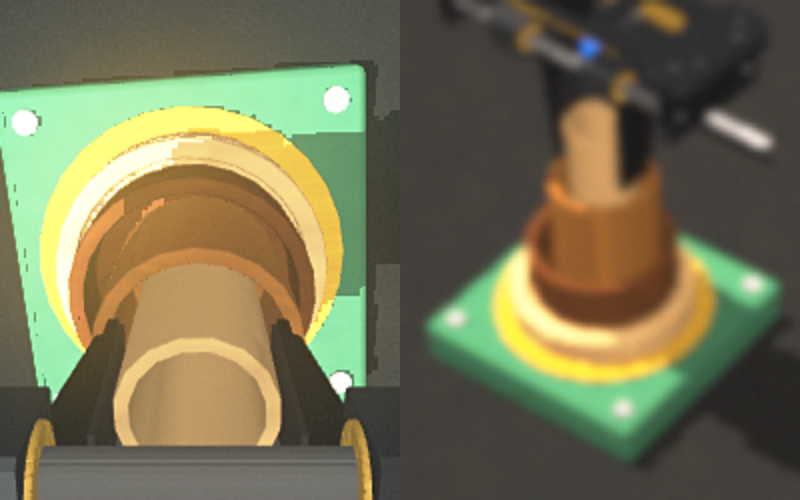

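The red band has gone (scene crop around (600,380)), the force is about 9.8 N and the travel about 9.5 mm, and the fingers are clear of the medium rim. Hold.

```bash
Z='[0,0,0,0,0,0,-1]'; python3 -m jog '[[[0,0,0,0,0,0,-1],[0,0,0,0,0,0,-1],[0,0,0,0,0,0,-1],[0,0,0,0,0,0,-1],[0,0,0,0,0,0,-1],[0,0,0,0,0,0,-1],[0,0,0,0,0,0,-1],[0,0,0,0,0,0,-1],[0,0,0,0,0,0,-1],[0,0,0,0,0,0,-1],[0,0,0,0,0,0,-1],[0,0,0,0,0,0,-1]]]';python3 -m jog '[[[0,0,0,0,0,0,-1],[0,0,0,0,0,0,-1],[0,0,0,0,0,0,-1],[0,0,0,0,0,0,-1],[0,0,0,0,0,0,-1],[0,0,0,0,0,0,-1],[0,0,0,0,0,0,-1],[0,0,0,0,0,0,-1],[0,0,0,0,0,0,-1],[0,0,0,0,0,0,-1],[0,0,0,0,0,0,-1],[0,0,0,0,0,0,-1]]]'; python3 -c "
from station import *
print(hand_in())"
```

```text
time_s: 21.7
position: [0.5225, -0.005, 0.1495]
ee_rot: [-3.142, 0.001, -3.142]
wrist_force: [-0.5, 1.1, 9.7]
grip_width: 0.04
gripper_force: 45.0
time_s: 22.9
position: [0.5225, -0.005, 0.1495]
ee_rot: [3.142, 0.001, 3.142]
wrist_force: [-0.3, 0.8, 9.2]
grip_width: 0.0397
gripper_force: 45.0
the job is handed in; nothing more can be done
None
```

The three pots are nested on the stand and the small pot is still gripped, holding the platform about 9.5 mm down at about 9.5 N with the red band out of sight; held over 2 s and handed in at 22.9 s (no verdict was returned).

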